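# Shut and bolt the tilting spares bin

### The job

Using fingertips only, with nothing pinched, gripped or lifted, push the tilted-out grey steel bin fully shut without slamming it, then push the red tab of the bolt on the counter above it all the way across, so that the bolt passes through the brass staple. Push no harder than it takes, and leave the handset, pliers, fuse carrier and brass protector where they are.

Things in the scene. Friction and masses are not known exactly. Their poses are not given: they have to be found in the camera images.
- counter: Raised counter, fixed to the desk: tan top 180 (x) by 260 (y) mm, 12 mm thick, its top face 150 mm above the desk, on dark wooden sides. Origin on the desk under the counter, 80 mm behind its front edge. Own -x points out of the open front that holds the bin, +y along the front, z up. The top spans own x -80 to +100 mm, y -130 to +130 mm.
- bin (a joint): Tilt of the grey steel bin about a level pivot at the foot of its front panel, rad: 0 = shut (panel upright against the counter's front edge), up to 0.62 = tilted out towards the counter's -x. It starts 0.25 to 0.55 and is stiff: it stays where it is left, and about 2 to 5 N near the rim moves it. Shut is a firm stop; there is no latch. Push from outside (the -x side) towards the counter's +x.
- bin_pivot (a point): Middle of the bin's pivot axis, which runs along the counter's y; 80 mm in front of the counter's origin and 20 mm above the desk. Axes as the counter's.
- bin_rim (a point): Middle of the upper edge of the bin's flat grey front panel, on its outer face. The panel is 6 mm thick, 250 mm wide (y) and 135 mm high (z), its lower edge on the pivot; axes tilt with the bin, -x is the panel's outward normal, z runs up the panel. When shut it reaches 5 mm above the counter's top face and its outer face is 86 mm in front of the counter's origin. The bin behind it is 103 mm deep.
- staple (a point): Brass staple on the back of the bin's front panel, 35 mm to +y of its middle: a bridge 12 mm wide (y) that reaches back 54 mm over the counter's top and stands 13.5 mm higher than the panel (18.5 mm above the counter's top when shut). The point is the centre of its eye, which the bolt enters along +y when the bin is shut.
- bolt (a joint): Travel of the bolt along the counter's +y, m: 0 = drawn back, 0.045 = fully across against its stop. It starts 0 to 0.008, slides with about 2 N of friction and stays where it is left. The bolt only enters the staple (at about 0.011) once the bin is shut.
- bolt_push (a point): Middle of the -y face (the face to push, towards +y) of the red upright thumb tab at the rear end of the bolt, 12 mm above the counter's top. The tab is 30 (x) by 12 (y) mm and stands from 1.5 to 21.5 mm above the top. Axes as the counter's. With the bolt at 0 this point is at x -45, y -81, z 162 mm from the counter's origin. Behind it (-y) only bare counter and a 1 mm steel plate lie.
- handset: Bystander: cracked black handset lying caps down on the desk in front of the bin, 210 by 54 mm, 54 mm high. Origin at its underside's middle, x along it.
- pliers: Bystander: steel pliers with red handles lying on the desk beside the counter (on its -y side), 175 by 66 mm, 14 mm high. Origin underneath near the middle, x towards the jaws.
- fuse_carrier: Bystander: white porcelain fuse carrier on the counter's top, towards the back, 74 by 24 mm, 31 mm high. Origin at its underside's middle, x along it.
- protector: Bystander: brass carbon-block protector on the counter's top, towards the back, 26 by 36 mm, 39 mm high. Origin at its underside's middle.

How it is judged:
By the outcome, as a careful person would: the job done as asked, in the order asked, and still so for the second after the job is handed in, with the robot touching nothing.
It also fails if it takes over 45 s, if anything falls off the work surface, if the arm or the gripper's body presses on something with over 40 N, if the wrist force passes 120 N, or if a joint passes its speed limit or range.

### The arm

A 6-joint arm with a two-finger parallel gripper is mounted at the origin on the work surface. World frame = base frame: x ahead of the robot, y to its left, z up, the work surface at z = 0. Lengths are in mm, angles in rad, forces in N, time in s.
With the tool pointing down it reaches from about 275 to 725 mm from the base axis. Payload 15.9 kg.
Tool frame: the origin (TCP) lies midway between the tips of the shut fingers; the grasp point (between the pads) lies 19 mm behind it; z points along the fingers, y is the direction in which the jaws open and shut (so a half turn about z gives the same grasp; the last joint's range is limited). The gripper opens to 85 mm and grips with 20 to 120 N. Pads are 22 mm wide; open, the fingers measure 114 mm over their backs; the gripper's body (76 mm by 85 mm) begins 54 mm behind the grasp point. The pads swing forward as they close: fully open they stand 13 mm farther back than shut.
Start: joints at [1.153, 0.213, -0.034, 1.323, 0, 1.571], TCP at [202.868, 456.979, 231.306] pointing down, gripper open.
Joint ranges: [-2.98, 2.98], [-0.74, 1.72], [-1.14, 1.35], [-2.1, 2.04], [-1.57, 1.44], [-3.14, 3.14]. Speed limits (rad/s): [1.89, 1.89, 2.39, 2.57, 3.14, 3.14].

### API

Orientations are given as a unit quaternion [x, y, z, w].
In Python, from workcell import status, viewer, order gives the robot as it stands.
- The arm moves only by the shell command python3 -m pendant 'ROWS'. ROWS is JSON, a list of rows, each an object of numbers: "fingers": the opening, from 0 (shut) to 1 (fully open); "tx", "ty", "tz": the shift along the world's x, y, z scaled (see below); "roll": the turn about the world's z scaled (see below). A call has 1 to 10 rows; each row shifts and turns the pose as measured when the row begins; what a row does not reach is not made up. The controller multiplies each number of a shift by 0.04 m and each number of a turn by 0.1 rad. A row lasts 1/12 s, in which the tool goes at most 41.7 mm and 7.16 degrees, less where a joint would pass 70% of its speed; a pose out of reach is approached as far as the arm can. A call with a number of a shift or a turn outside -1 to 1 is refused whole. A call with a gripper value outside its range is refused whole. The fingers move at their own pace and stop on an object; the grip force is fixed at half the most. Time passes only in rows, so rows that do not move let the fingers close. It gives the time, the measured TCP pose, the force and the opening at its end, in the units of the state.
- status.observe(): the state, without advancing time (a new reading comes with each control period).
- viewer.snapshot(name): name is "side" or "top" or "wrist"; returns the picture (480x640x3 uint8, blue, green, red); there is no depth.
- viewer.camera_params(name): a dict with "vertical_fov" (degrees; the focal length in pixels is half the picture's height over the tangent of half this angle, whatever the lens; pixels are square), "cx", "cy" (the principal point, pixels), "dist_coeffs" ([k1, k2, p1, p2, k3] as OpenCV has them; the pictures are not rectified), "camera_from_world" (4x4, takes a point from world to camera coordinates). Camera axes: x right, y up, looking along -z (the intrinsics and any distortion apply to the point x, -y, -z); pixel columns grow to the right and rows downward; lengths in mm; the calibration is good to about 2 mm. A picture is of the moment at which its call begins: read the wrist's pose just before it. camera_params takes no time and is no camera call; for the wrist camera it gives the pose at the moment of the call.
- order.close_job(): hands the job in, once; it reports no verdict.
The state is a dict: "clock": time; "q": joint angles; "joint_velocities": joint speeds; "joint_efforts": joint torques, N m; "tcp_pos": TCP position; "orientation": TCP orientation; "wrist_force": force on the tool from outside, world axes, zero at the start; "torque": the same for the moment, N m; "opening": finger opening in mm.
Only numpy, scipy, OpenCV 4.12 (cv2) and the standard library are available. Lean on these libraries where they do the work, as an engineer would, in place of code of your own. Each camera call takes 0.05 s, during which the arm holds its last target.

## Working session

There is one attempt and no reset: what is moved stays moved. The work goes in short steps, Python scripts to look and compute and a shell command to move; the robot and the scene stay as the last step left them, time stands still between calls to the robot, and variables do not carry over. Pictures are saved under pics/ and viewed, and the job is handed in when it is done.

```bash
mkdir -p pics; ls; python3 - <<'E'
from workcell import status, viewer
import cv2, json
s=status.observe();print(s)
for n in ["side","top","wrist"]:
    p=viewer.camera_params(n);print(n,p)
    cv2.imwrite(f"pics/{n}0.png",viewer.snapshot(n))
E
```

```text
pics
{'clock': 0.0, 'q': array([ 1.15301464e+00,  2.13327052e-01, -3.50342432e-02,  1.32346027e+00,
       -2.09241603e-05,  1.57081520e+00]), 'joint_velocities': array([-0.00112064, -0.00109506, -0.00089954,  0.00021806, -0.00092704,
       -0.00088031]), 'joint_efforts': array([ 1.90566388e-03, -6.86163425e+01,  4.87122095e+01,  1.76206848e-02,
        2.43301847e-04, -2.11739533e-07]), 'tcp_pos': array([202.74683976, 456.70873502, 230.84054833]), 'orientation': array([ 2.07384180e-01,  9.78259444e-01, -5.03646400e-04, -9.60650540e-05]), 'wrist_force': array([-0.50140206,  0.34362444,  0.08263853]), 'torque': array([-0.03180339, -0.01118433,  0.01450764]), 'opening': 85.67139471111314}
side {'vertical_fov': 48.181204397138835, 'cx': 315.7603237983381, 'cy': 234.33369511953725, 'dist_coeffs': array([-0.11487113,  0.        ,  0.        ,  0.        ,  0.        ]), 'camera_from_world': array([[ 7.37653437e-01,  6.75009334e-01, -1.51593355e-02,
        -4.15178899e+02],
       [-5.12934234e-01,  5.74854550e-01,  6.37527032e-01,
         1.88542617e+02],
       [ 4.39051111e-01, -4.62
[... 531 characters left out ...]
271e-01,  8.64347497e-03,  9.83917677e-01,
        -9.21482116e+02],
       [ 0.00000000e+00,  0.00000000e+00,  0.00000000e+00,
         1.00000000e+00]])}
wrist {'vertical_fov': 59.27977422781781, 'cx': 317.74302166878005, 'cy': 236.9282031645695, 'dist_coeffs': array([-0.10117751,  0.        ,  0.        ,  0.        ,  0.        ]), 'camera_from_world': array([[ 4.06542034e-01,  9.13631438e-01, -1.08159198e-03,
        -4.99961371e+02],
       [-8.70975722e-01,  3.87203309e-01, -3.02448159e-01,
         3.93173828e+01],
       [-2.75907350e-01,  1.23899930e-01,  9.53165222e-01,
        -3.79419594e+02],
       [ 0.00000000e+00,  0.00000000e+00,  0.00000000e+00,
         1.00000000e+00]])}
```

View pics/side0.png

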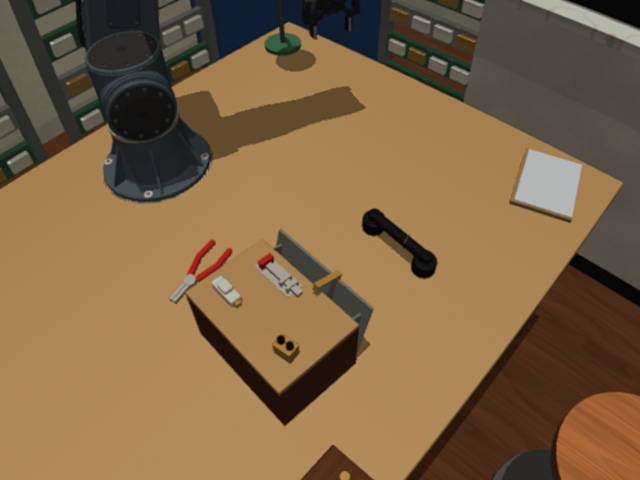

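View pics/top0.png

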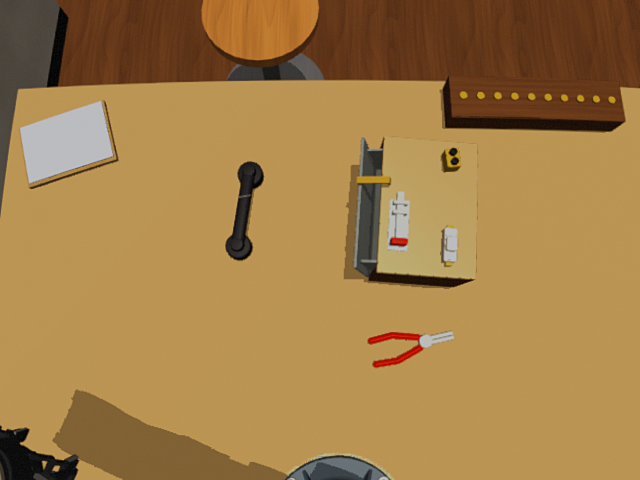

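View pics/wrist0.png

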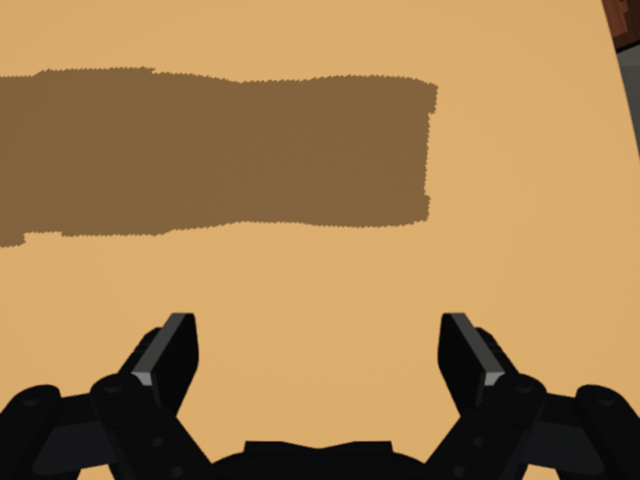

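The top view shows the counter at about (425,205), with the bin opening image-left (world +y). The bolt's red tab is at (399,241), the handset at (243,210) and the pliers at (410,345). I'll zoom in for the corners.

```bash
python3 - <<'E'
import cv2
a=cv2.imread("pics/top0.png")[125:295,340:490];cv2.imwrite("pics/topz.png",cv2.resize(a,None,fx=3.5,fy=3.5,interpolation=cv2.INTER_CUBIC))
a=cv2.imread("pics/side0.png")[220:430,175:385];cv2.imwrite("pics/sidez.png",cv2.resize(a,None,fx=2.8,fy=2.8,interpolation=cv2.INTER_CUBIC))
E
```

```text
(no output)
```

View pics/topz.png

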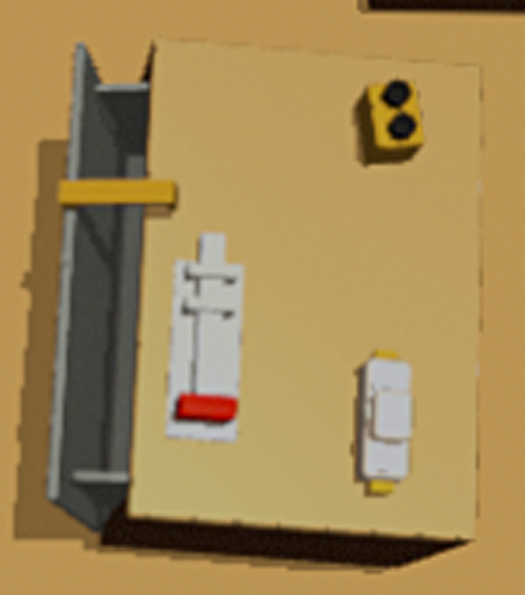

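View pics/sidez.png

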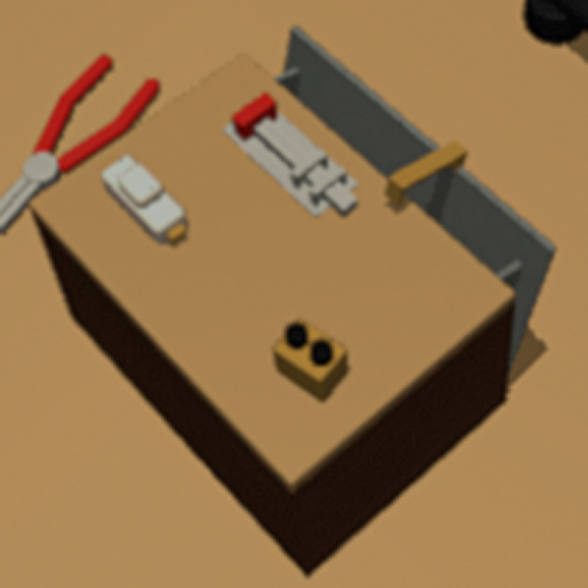

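```bash
cat > h.py <<'E'
import numpy as np, cv2
from workcell import viewer
def proj(name,P,prm=None):
    p=prm or viewer.camera_params(name); f=240/np.tan(np.radians(p['vertical_fov'])/2)
    P=np.atleast_2d(P).astype(float); T=p['camera_from_world']
    c=P@T[:3,:3].T+T[:3,3]; c=c*[1,-1,-1]
    K=np.array([[f,0,p['cx']],[0,f,p['cy']],[0,0,1]])
    return cv2.projectPoints(c,np.zeros(3),np.zeros(3),K,p['dist_coeffs'])[0][:,0]
def own2w(pose,P):
    x,y,a=pose; P=np.atleast_2d(P).astype(float); c,s=np.cos(a),np.sin(a)
    return np.c_[x+c*P[:,0]-s*P[:,1], y+s*P[:,0]+c*P[:,1], P[:,2]]
def panel(th,xo,y,h): # xo outward offset from pivot along panel normal (neg x), h up panel
    return [-80-np.sin(th)*h+xo*np.cos(th), y, 20+np.cos(th)*h+xo*np.sin(th)]
E
cat > fit.py <<'E'
from h import *
from scipy.optimize import least_squares
C=np.array([[-80,130,150],[100,130,150],[100,-130,150],[-80,-130,150]])
t=(np.array([[155,40],[482,66],[472,540],[128,515]])+.5)/3.5-.5+[340,125]
s=(np.array([[515,292],[290,488],[30,205],[240,53]])+.5)/2.8-.5+[175,220]
tr=(np.array([[76,43],[48,497]])+.5)/3.5-.5+[340,125]
sr=(np.array([[553,248],[295,27]])+.5)/2.8-.5+[175,220]
pt,ps=viewer.camera_params('top'),viewer.camera_params('side')
def res(v,full=False):
    W=own2w(v[:3],C)
    R=own2w(v[:3],[panel(v[3],-6,125,135),panel(v[3],-6,-125,135)])
    r=np.r_[proj('top',W,pt)-t,proj('side',W,ps)-s,proj('top',R,pt)-tr,proj('side',R,ps)-sr]
    return r if full else r.ravel()
o=least_squares(res,[500,-80,-1.57,.3],loss='soft_l1')
print(o.x);print(res(o.x,True).round(1))
for b in (0,.004,.008):
    k=own2w(o.x[:3],[[x,-81+b*1000+dy,z] for x,dy,z in [(-60,0,171.5),(-30,0,171.5),(-60,12,171.5),(-30,12,171.5)]])
    print(b,((proj('top',k,pt)-[340,125])*3.5).round(),((proj('side',k,ps)-[175,220])*2.8).round())
E
python3 fit.py
```

```text
[ 6.12500038e+02 -1.60294163e+02 -1.65169757e+00  2.67643372e-01]
[[-0.2 -0.9]
 [ 0.3 -0.4]
 [ 1.7  0.2]
 [ 0.5  0.2]
 [ 0.4  0.2]
 [-0.  -0.8]
 [-1.4 -1.1]
 [ 1.3 -0.6]
 [ 0.3 -0.6]
 [ 0.3  0.9]
 [ 1.5  0.1]
 [-0.2 -0.8]]
0 [[178. 415.]
 [238. 419.]
 [180. 392.]
 [239. 396.]] [[263.  88.]
 [228. 114.]
 [275.  99.]
 [239. 124.]]
0.004 [[179. 407.]
 [238. 412.]
 [180. 384.]
 [239. 388.]] [[267.  92.]
 [232. 117.]
 [279. 102.]
 [243. 128.]]
0.008 [[179. 399.]
 [238. 404.]
 [180. 376.]
 [239. 381.]] [[271.  95.]
 [235. 121.]
 [283. 106.]
 [247. 132.]]
```

The fit gives the counter at (612.5, -160.3) with yaw -1.652, bin tilt about 0.27 and the bolt at about 0. Residuals are around 1 px. Next I'll shut the fingers, align them with the counter and go to the front of the bin, staying high.

```bash
python3 -m pendant '[{"fingers":0,"tx":0.7,"ty":-0.7,"roll":0.4},{"fingers":0,"tx":0.7,"ty":-0.7,"roll":0.4},{"fingers":0,"tx":0.7,"ty":-0.7,"roll":0.4},{"fingers":0,"tx":0.7,"ty":-0.7,"roll":0.4},{"fingers":0,"tx":0.7,"ty":-0.7,"roll":0.4},{"fingers":0,"tx":0.7,"ty":-0.7,"roll":0.4},{"fingers":0,"tx":0.7,"ty":-0.7,"roll":0.4},{"fingers":0,"tx":0.7,"ty":-0.7,"roll":0.4},{"fingers":0,"tx":0.7,"ty":-0.7},{"fingers":0}]'
python3 -c "
from workcell import status as s
o=s.observe();print(o['tcp_pos'],o['orientation'],o['q'],o['clock'])"
```

```text
[202.7563939  456.76314826 230.95535876] [ 2.07375279e-01  9.78261380e-01 -3.98878008e-04 -8.75366400e-05] [ 1.15302444e+00  2.13222235e-01 -3.48769798e-02  1.32351383e+00
  5.84108301e-06  1.57080677e+00] 0.15validation failed for argument at $[0]...
```

```bash
python3 -m pendant '[{"fingers":0,"tx":0.7,"ty":-0.7,"tz":0,"roll":0.4},{"fingers":0,"tx":0.7,"ty":-0.7,"tz":0,"roll":0.4},{"fingers":0,"tx":0.7,"ty":-0.7,"tz":0,"roll":0.4},{"fingers":0,"tx":0.7,"ty":-0.7,"tz":0,"roll":0.4},{"fingers":0,"tx":0.7,"ty":-0.7,"tz":0,"roll":0.4},{"fingers":0,"tx":0.7,"ty":-0.7,"tz":0,"roll":0.4},{"fingers":0,"tx":0.7,"ty":-0.7,"tz":0,"roll":0.4},{"fingers":0,"tx":0.7,"ty":-0.7,"tz":0,"roll":0.4},{"fingers":0,"tx":0.7,"ty":-0.7,"tz":0,"roll":0},{"fingers":0,"tx":0,"ty":0,"tz":0,"roll":0}]'
python3 -c "
from workcell import status as s
o=s.observe();print(o['tcp_pos'],o['orientation'],o['q'],o['clock'])"
```

```text
clock: 0.98
tcp_pos: [460.7, 191.8, 228.7]
orientation: [0.037, 0.999, -0.002, -0.001]
wrist_force: [0.6, 0.3, -0.6]
opening: 0.1
[460.70840103 191.81606383 228.69363377] [ 3.67090788e-02  9.99324037e-01 -1.74128284e-03 -9.38430291e-04] [ 0.39602312  0.21438023 -0.03912036  1.32046005 -0.00237446  0.46946167] 0.9833
```

```bash
python3 -m pendant '[{"fingers":0,"tx":0.7,"ty":-0.7,"tz":0,"roll":0},{"fingers":0,"tx":0.7,"ty":-0.7,"tz":0,"roll":0},{"fingers":0,"tx":0.7,"ty":-0.7,"tz":0,"roll":0},{"fingers":0,"tx":0.7,"ty":-0.7,"tz":0,"roll":0},{"fingers":0,"tx":0.7,"ty":-0.7,"tz":0,"roll":0},{"fingers":0,"tx":0.6,"ty":-0.6,"tz":0,"roll":0},{"fingers":0,"tx":0,"ty":0,"tz":-0.8,"roll":0},{"fingers":0,"tx":0,"ty":0,"tz":-0.8,"roll":0},{"fingers":0,"tx":0,"ty":0,"tz":-0.8,"roll":0},{"fingers":0,"tx":0,"ty":0,"tz":0,"roll":0}]'
python3 - <<'E'
from workcell import status as s, viewer
import cv2
o=s.observe();print(o['tcp_pos'],o['orientation'],o['q'],o['clock'])
for n,(a,b,c,d) in dict(top=(100,300,300,500),side=(180,380,220,440)).items():
    im=viewer.snapshot(n)[a:b,c:d]; cv2.imwrite(f"pics/{n}1.png",cv2.resize(im,None,fx=3,fy=3,interpolation=cv2.INTER_CUBIC))
E
```

```text
clock: 1.82
tcp_pos: [633.4, 16.5, 129.8]
orientation: [0.04, 0.999, -0.001, 0.002]
wrist_force: [-1.9, 0.0, -0.7]
opening: 0.4
[633.37128752  16.4650293  129.7728441 ] [ 0.03992553  0.99919886 -0.00147358  0.00232928] [ 0.02761131  0.51922599  0.14904179  1.1961631  -0.00325486  0.10747666] 1.8167
```

View pics/top1.png

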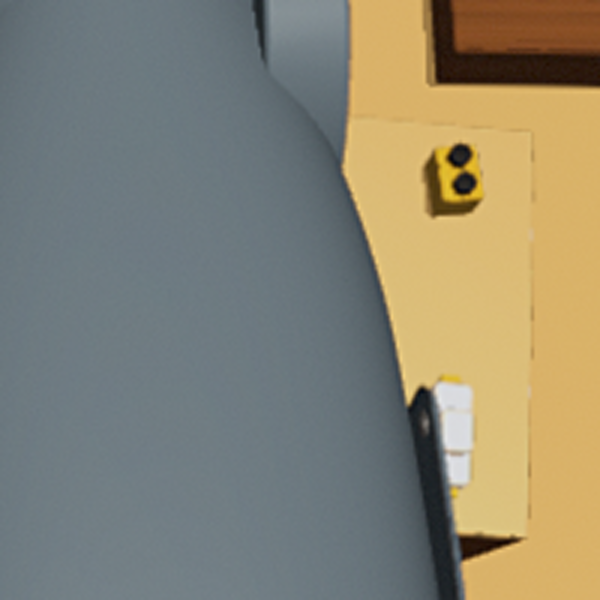

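View pics/side1.png

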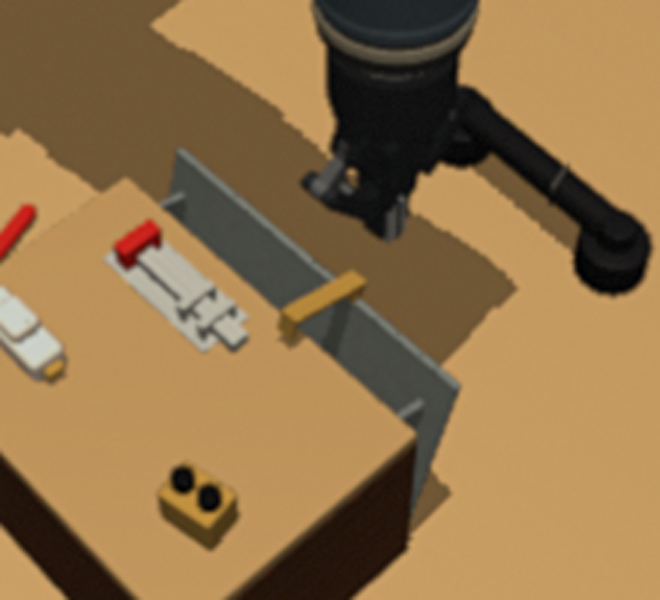

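```bash
python3 -m pendant '[{"fingers":0,"tx":-0.25,"ty":-0.25,"tz":0.05,"roll":0},{"fingers":0,"tx":0,"ty":-0.25,"tz":0,"roll":0},{"fingers":0,"tx":0,"ty":-0.2,"tz":0,"roll":0},{"fingers":0,"tx":0,"ty":-0.1,"tz":0,"roll":0}]'
python3 -m pendant '[{"fingers":0,"tx":0,"ty":-0.1,"tz":0,"roll":0},{"fingers":0,"tx":0,"ty":-0.1,"tz":0,"roll":0}]'
python3 -m pendant '[{"fingers":0,"tx":0,"ty":-0.1,"tz":0,"roll":0},{"fingers":0,"tx":0,"ty":-0.1,"tz":0,"roll":0}]'

```

```text
clock: 2.25
tcp_pos: [628.4, -14.7, 146.3]
orientation: [0.038, 0.999, -0.001, 0.01]
wrist_force: [0.4, -0.3, 0.4]
opening: 0.1
clock: 2.42
tcp_pos: [629.9, -23.6, 148.6]
orientation: [0.038, 0.999, -0.001, 0.012]
wrist_force: [-0.6, -0.4, -0.0]
opening: 0.2
clock: 2.58
tcp_pos: [630.5, -32.4, 149.3]
orientation: [0.038, 0.999, -0.001, 0.012]
wrist_force: [0.1, 0.7, -0.4]
opening: 0.1
```

```bash
python3 -m pendant '[{"fingers":0,"tx":-0.1,"ty":0.4,"tz":0,"roll":0},{"fingers":0,"tx":0,"ty":0.4,"tz":0,"roll":0}]'
python3 -m pendant '[{"fingers":0,"tx":0,"ty":0,"tz":0,"roll":0},{"fingers":0,"tx":0,"ty":0,"tz":0,"roll":0}]'
python3 -m pendant '[{"fingers":0,"tx":0,"ty":0,"tz":-0.3,"roll":0},{"fingers":0,"tx":0,"ty":0,"tz":0,"roll":0}]'
python3 -m pendant '[{"fingers":0,"tx":0,"ty":0,"tz":0,"roll":0},{"fingers":0,"tx":0,"ty":0,"tz":0,"roll":0}]'
python3 -c "
from workcell import status as s
o=s.observe();print(o)"
```

```text
clock: 2.75
tcp_pos: [626.5, -2.7, 149.1]
orientation: [0.04, 0.999, -0.001, 0.012]
wrist_force: [-0.4, -0.8, 0.6]
opening: -0.3
clock: 2.92
tcp_pos: [626.3, 0.9, 148.9]
orientation: [0.039, 0.999, -0.001, 0.012]
wrist_force: [0.5, -0.0, -0.6]
opening: -0.3
clock: 3.08
tcp_pos: [626.6, 2.1, 136.8]
orientation: [0.038, 0.999, -0.001, 0.012]
wrist_force: [-0.5, -0.2, -0.4]
opening: -0.1
clock: 3.25
tcp_pos: [626.5, 2.3, 137.1]
orientation: [0.038, 0.999, -0.001, 0.012]
wrist_force: [0.0, -0.1, -0.3]
opening: 0.2
{'clock': 3.25, 'q': array([ 0.00517935,  0.4830587 ,  0.1096533 ,  1.17404332, -0.00295632,
        0.08077508]), 'joint_velocities': array([ 2.47619330e-03, -2.86021617e-03,  1.27726786e-02,  9.09957666e-03,
       -1.21916558e-03,  8.15994916e-05]), 'joint_efforts': array([ 2.19449555e-01, -9.19425130e+01,  4.81335640e+01, -5.91285657e-01,
       -5.43697999e-03,  3.58171405e-03]), 'tcp_pos': array([626.51060547,   2.31191944, 137.0791769 ]), 'orientation': array([ 3.78034926e-02,  9.99215913e-01, -9.75151838e-04,  1.17262460e-02]), 'wrist_force': array([ 0.00552003, -0.13302456, -0.25154168]), 'torque': array([-0.02115061,  0.05940864, -0.04762533]), 'opening': 0.1647018472305087}
```

```bash
python3 -m pendant '[{"fingers":0,"tx":-0.1,"ty":0,"tz":-0.15,"roll":0},{"fingers":0,"tx":0,"ty":0,"tz":0,"roll":0},{"fingers":0,"tx":0,"ty":0,"tz":0,"roll":0}]'
python3 - <<'E'
from workcell import status as s, viewer
import cv2
for n,(a,b,c,d) in dict(side=(180,380,220,440)).items():
    im=viewer.snapshot(n)[a:b,c:d]; cv2.imwrite(f"pics/{n}2.png",cv2.resize(im,None,fx=3,fy=3,interpolation=cv2.INTER_CUBIC))
E
```

```text
clock: 3.5
tcp_pos: [622.5, 2.1, 131.4]
orientation: [0.038, 0.999, -0.001, 0.012]
wrist_force: [0.5, 1.6, -0.4]
opening: 0.2
```

View pics/side2.png

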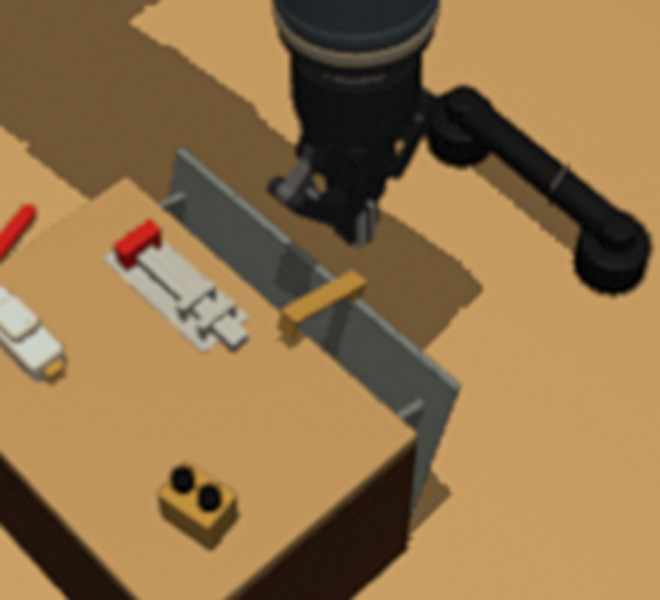

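The bin hasn't moved, and the finger at (360,240) is lined up with the panel clear of the staple. I'll advance slowly.

```bash
python3 -m pendant '[{"fingers":0,"tx":0,"ty":-0.15,"tz":0,"roll":0},{"fingers":0,"tx":0,"ty":-0.15,"tz":0,"roll":0},{"fingers":0,"tx":0,"ty":-0.1,"tz":0,"roll":0},{"fingers":0,"tx":0,"ty":-0.1,"tz":0,"roll":0}]'
for i in 1 2 3; do python3 -m pendant '[{"fingers":0,"tx":0,"ty":-0.08,"tz":0,"roll":0},{"fingers":0,"tx":0,"ty":-0.08,"tz":0,"roll":0}]'; done

```

```text
clock: 3.88
tcp_pos: [622.6, -19.4, 131.8]
orientation: [0.038, 0.999, -0.001, 0.012]
wrist_force: [-0.8, 0.6, 0.3]
opening: 0.1
clock: 4.05
tcp_pos: [622.7, -26.9, 132.1]
orientation: [0.038, 0.999, -0.001, 0.013]
wrist_force: [-0.5, 4.5, 3.7]
opening: -0.1
clock: 4.22
tcp_pos: [623.0, -33.6, 132.5]
orientation: [0.038, 0.999, -0.0, 0.013]
wrist_force: [-1.3, 3.1, 3.3]
opening: -0.0
clock: 4.38
tcp_pos: [623.0, -40.3, 132.7]
orientation: [0.038, 0.999, 0.0, 0.013]
wrist_force: [-0.3, 4.1, 1.9]
opening: 0.2
```

In contact, and the bin is moving at about 4 N. The stop should come at y ≈ -60, so I'll slow down.

```bash

for i in 1 2; do python3 -m pendant '[{"fingers":0,"tx":0,"ty":-0.06,"tz":0,"roll":0},{"fingers":0,"tx":0,"ty":-0.06,"tz":0,"roll":0}]'; done
for i in 1 2 3; do python3 -m pendant '[{"fingers":0,"tx":0,"ty":-0.03,"tz":0,"roll":0},{"fingers":0,"tx":0,"ty":-0.03,"tz":0,"roll":0}]'; done

```

```text
clock: 4.55
tcp_pos: [623.0, -45.8, 132.7]
orientation: [0.038, 0.999, 0.0, 0.013]
wrist_force: [-0.7, 3.3, 2.5]
opening: 0.2
clock: 4.72
tcp_pos: [623.0, -51.1, 132.7]
orientation: [0.038, 0.999, 0.0, 0.013]
wrist_force: [-0.1, 2.9, 1.5]
opening: 0.5
clock: 4.88
tcp_pos: [622.9, -54.2, 132.6]
orientation: [0.038, 0.999, -0.0, 0.013]
wrist_force: [-0.2, 2.4, 2.0]
opening: 0.1
clock: 5.05
tcp_pos: [622.8, -56.8, 132.5]
orientation: [0.038, 0.999, -0.0, 0.013]
wrist_force: [-1.9, 2.2, 1.2]
opening: -0.0
clock: 5.22
tcp_pos: [622.8, -59.4, 132.4]
orientation: [0.038, 0.999, -0.0, 0.013]
wrist_force: [-0.7, 2.2, 1.4]
opening: 0.0
```

```bash

for i in 1 2 3 4; do python3 -m pendant '[{"fingers":0,"tx":0,"ty":-0.02,"tz":0,"roll":0}]' | grep -v -e ori -e open; done

```

```text
clock: 5.3
tcp_pos: [622.8, -60.3, 132.4]
wrist_force: [-1.7, 8.3, 3.7]
clock: 5.38
tcp_pos: [622.7, -60.3, 132.4]
wrist_force: [-1.0, 12.6, 4.0]
clock: 5.47
tcp_pos: [622.7, -60.2, 132.4]
wrist_force: [-0.5, 9.7, 3.1]
clock: 5.55
tcp_pos: [622.7, -60.2, 132.5]
wrist_force: [-1.3, 8.5, 2.3]
```

The force jumped at y = -60.3, so the bin has reached its stop. I'll back off and check.

```bash
python3 -m pendant '[{"fingers":0,"tx":0,"ty":0.1,"tz":0,"roll":0},{"fingers":0,"tx":0,"ty":0.4,"tz":0,"roll":0},{"fingers":0,"tx":0,"ty":0.6,"tz":0,"roll":0},{"fingers":0,"tx":0,"ty":0,"tz":0.7,"roll":0},{"fingers":0,"tx":0,"ty":0,"tz":0.7,"roll":0},{"fingers":0,"tx":0,"ty":0,"tz":0.5,"roll":0},{"fingers":0,"tx":0,"ty":0,"tz":0,"roll":0},{"fingers":0,"tx":0,"ty":0,"tz":0,"roll":0}]'
python3 - <<'E'
from h import *
import cv2
a,b,c,d=180,380,160,420
im=cv2.resize(viewer.snapshot('side')[a:b,c:d],None,fx=3,fy=3,interpolation=cv2.INTER_CUBIC)
pose=[612.5,-160.29,-1.6517]
q=own2w(pose,[panel(0,-6,-125,135),panel(0,-6,125,135),panel(0,0,125,135),panel(0,0,-125,135)])
uv=((proj('side',q)-[c,a]+.5)*3-.5).round().astype(int)
for p in uv: cv2.circle(im,tuple(int(x) for x in p),4,(0,255,0),1)
cv2.imwrite("pics/side3.png",im);print(uv)
print(own2w(pose,[[-45,-81,162],[-45,-110,162],[-45,-36,162]]))
E
```

```text
clock: 6.22
tcp_pos: [621.0, -14.9, 209.3]
orientation: [0.037, 0.999, 0.0, 0.011]
wrist_force: [0.3, -0.2, -1.1]
opening: 0.1
[[318 170]
 [600 417]
 [592 424]
 [310 175]]
[[ 535.4016393  -108.8911403   162.        ]
 [ 506.49649591 -106.54749242  162.        ]
 [ 580.25444802 -112.52783529  162.        ]]
```

View pics/side3.png

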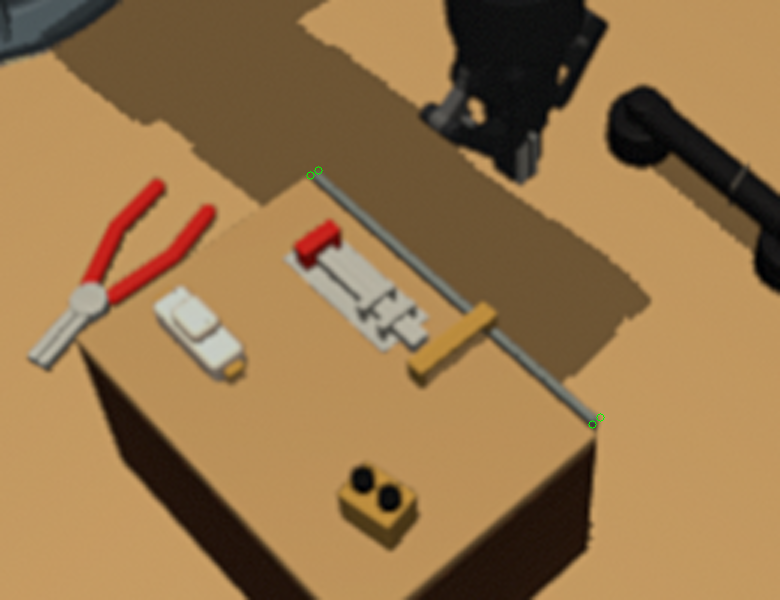

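The panel rim matches the predicted shut position (green circles) and the staple sits over the counter. The tab is at (318,243). I'll move to a point behind the tab.

```bash
python3 -m pendant '[{"fingers":0,"tx":-0.7,"ty":-0.55,"tz":0,"roll":0},{"fingers":0,"tx":-0.7,"ty":-0.55,"tz":0,"roll":0},{"fingers":0,"tx":-0.7,"ty":-0.55,"tz":0,"roll":0},{"fingers":0,"tx":-0.7,"ty":-0.55,"tz":0,"roll":0},{"fingers":0,"tx":0,"ty":0,"tz":0,"roll":0},{"fingers":0,"tx":0,"ty":0,"tz":0,"roll":0},{"fingers":0,"tx":0,"ty":0,"tz":0,"roll":0}]'
```

```text
clock: 6.85
tcp_pos: [501.4, -105.4, 201.0]
orientation: [0.037, 0.999, 0.0, 0.006]
wrist_force: [0.5, -0.4, 0.3]
opening: -0.1
```

```bash
python3 -m pendant '[{"fingers":0,"tx":0,"ty":-0.05,"tz":-0.4,"roll":0},{"fingers":0,"tx":0,"ty":0,"tz":-0.4,"roll":0},{"fingers":0,"tx":0,"ty":0,"tz":0,"roll":0},{"fingers":0,"tx":0,"ty":0,"tz":0,"roll":0},{"fingers":0,"tx":0,"ty":0,"tz":0,"roll":0}]'
```

```text
clock: 7.27
tcp_pos: [504.0, -105.6, 167.1]
orientation: [0.036, 0.999, 0.0, 0.006]
wrist_force: [0.6, -0.3, 0.3]
opening: -0.4
```

```bash
python3 -m pendant '[{"fingers":0,"tx":0,"ty":-0.05,"tz":-0.22,"roll":0},{"fingers":0,"tx":0,"ty":0,"tz":0,"roll":0},{"fingers":0,"tx":0,"ty":0,"tz":0,"roll":0}]'
python3 - <<'E'
from h import *
a,b,c,d=180,380,160,420
cv2.imwrite("pics/side4.png",cv2.resize(viewer.snapshot('side')[a:b,c:d],None,fx=3,fy=3,interpolation=cv2.INTER_CUBIC))
cv2.imwrite("pics/wrist4.png",viewer.snapshot('wrist'))
E
```

```text
clock: 7.52
tcp_pos: [505.5, -107.3, 158.7]
orientation: [0.036, 0.999, 0.0, 0.007]
wrist_force: [0.2, 0.2, 0.8]
opening: 0.1
```

View pics/side4.png

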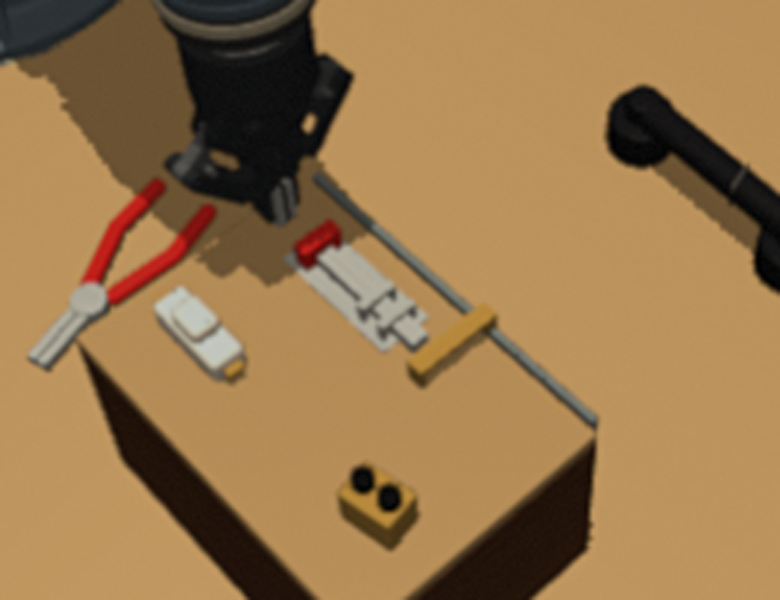

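View pics/wrist4.png

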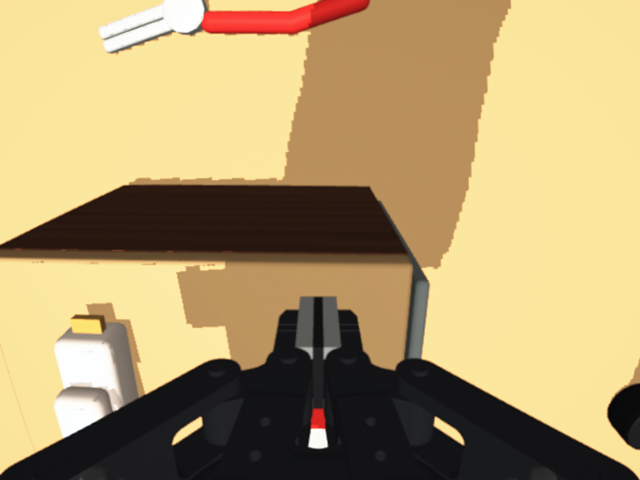

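The fingers sit behind the tab and are aligned with it; red shows between them at (318,420) in the wrist view. Now I'll push along the counter's +y.

```bash
python3 -m pendant '[{"fingers":0,"tx":0.2,"ty":-0.02,"tz":-0.02,"roll":0},{"fingers":0,"tx":0.1,"ty":-0.01,"tz":-0.02,"roll":0}]' | grep -v -e ori -e open
for i in 1 2 3 4; do python3 -m pendant '[{"fingers":0,"tx":0.06,"ty":-0.005,"tz":0,"roll":0},{"fingers":0,"tx":0.06,"ty":-0.005,"tz":0,"roll":0}]'| grep -v -e ori -e open; done
```

```text
clock: 7.78
tcp_pos: [517.9, -108.6, 157.8]
wrist_force: [-0.2, -0.7, -0.1]
clock: 7.95
tcp_pos: [524.0, -109.2, 157.8]
wrist_force: [-0.5, 0.1, 0.1]
clock: 8.12
tcp_pos: [529.3, -109.7, 157.7]
wrist_force: [-1.7, 0.6, 2.1]
clock: 8.28
tcp_pos: [534.3, -110.1, 157.7]
wrist_force: [-2.0, 0.2, 1.8]
clock: 8.45
tcp_pos: [539.5, -110.5, 157.7]
wrist_force: [-1.8, -0.4, 1.6]
```

```bash

for i in 1 2 3 4; do python3 -m pendant '[{"fingers":0,"tx":0.06,"ty":-0.005,"tz":0,"roll":0},{"fingers":0,"tx":0.06,"ty":-0.005,"tz":0,"roll":0}]'| grep -v -e ori -e open; done
for i in 1 2; do python3 -m pendant '[{"fingers":0,"tx":0.03,"ty":-0.002,"tz":0,"roll":0},{"fingers":0,"tx":0.03,"ty":-0.002,"tz":0,"roll":0}]'| grep -v -e ori -e open; done
```

```text
clock: 8.62
tcp_pos: [544.7, -110.9, 157.7]
wrist_force: [-2.4, 0.4, 1.0]
clock: 8.78
tcp_pos: [550.0, -111.4, 157.7]
wrist_force: [-2.7, -0.7, 1.9]
clock: 8.95
tcp_pos: [555.3, -111.8, 157.7]
wrist_force: [-2.0, 0.8, 2.4]
clock: 9.12
tcp_pos: [560.7, -112.2, 157.7]
wrist_force: [-1.7, 0.2, 1.6]
clock: 9.28
tcp_pos: [563.6, -112.5, 157.7]
wrist_force: [-2.6, -0.9, 1.6]
clock: 9.45
tcp_pos: [566.3, -112.7, 157.7]
wrist_force: [-1.8, 0.3, 1.8]
```

```bash

for i in 1 2 3 4 5; do python3 -m pendant '[{"fingers":0,"tx":0.02,"ty":-0.002,"tz":0,"roll":0}]'| grep -v -e ori -e open; done
```

```text
clock: 9.53
tcp_pos: [567.2, -112.8, 157.7]
wrist_force: [-1.6, 0.9, 1.7]
clock: 9.62
tcp_pos: [568.0, -112.9, 157.7]
wrist_force: [-2.5, 0.7, 2.0]
clock: 9.7
tcp_pos: [568.9, -112.9, 157.7]
wrist_force: [-1.6, 0.3, 0.6]
clock: 9.78
tcp_pos: [569.4, -113.0, 157.6]
wrist_force: [-10.5, 0.1, 6.4]
clock: 9.87
tcp_pos: [569.4, -113.0, 157.6]
wrist_force: [-13.5, -0.4, 8.4]
```

The bolt reached its stop at x = 569.4, about 45 mm from first contact. I'll back off and check.

```bash
python3 -m pendant '[{"fingers":0,"tx":-0.1,"ty":0,"tz":0,"roll":0},{"fingers":0,"tx":-0.4,"ty":0.02,"tz":0,"roll":0},{"fingers":0,"tx":-0.4,"ty":0.02,"tz":0,"roll":0},{"fingers":0,"tx":0,"ty":0,"tz":0.7,"roll":0},{"fingers":0,"tx":0,"ty":0,"tz":0.7,"roll":0},{"fingers":0,"tx":-0.6,"ty":0,"tz":0.5,"roll":0},{"fingers":0,"tx":-0.8,"ty":0,"tz":0,"roll":0},{"fingers":0,"tx":-0.8,"ty":0,"tz":0,"roll":0},{"fingers":0,"tx":0,"ty":0,"tz":0,"roll":0},{"fingers":0,"tx":0,"ty":0,"tz":0,"roll":0}]'
python3 - <<'E'
from h import *
a,b,c,d=180,380,160,420
im=cv2.resize(viewer.snapshot('side')[a:b,c:d],None,fx=3,fy=3,interpolation=cv2.INTER_CUBIC)
pose=[612.5,-160.29,-1.6517]
q=own2w(pose,[[-60,-36,171.5],[-30,-36,171.5],[-60,-24,171.5],[-30,-24,171.5],panel(0,-6,-125,135),panel(0,-6,125,135)])
for p in ((proj('side',q)-[c,a]+.5)*3-.5).round(): cv2.circle(im,tuple(int(x) for x in p),4,(0,255,0),1)
cv2.imwrite("pics/side5.png",im)
im=viewer.snapshot('top');cv2.imwrite("pics/top5.png",im)
E
```

```text
clock: 10.7
tcp_pos: [437.7, -110.3, 233.5]
orientation: [0.036, 0.999, 0.0, 0.004]
wrist_force: [0.9, 0.5, -0.7]
opening: 0.2
```

View pics/side5.png

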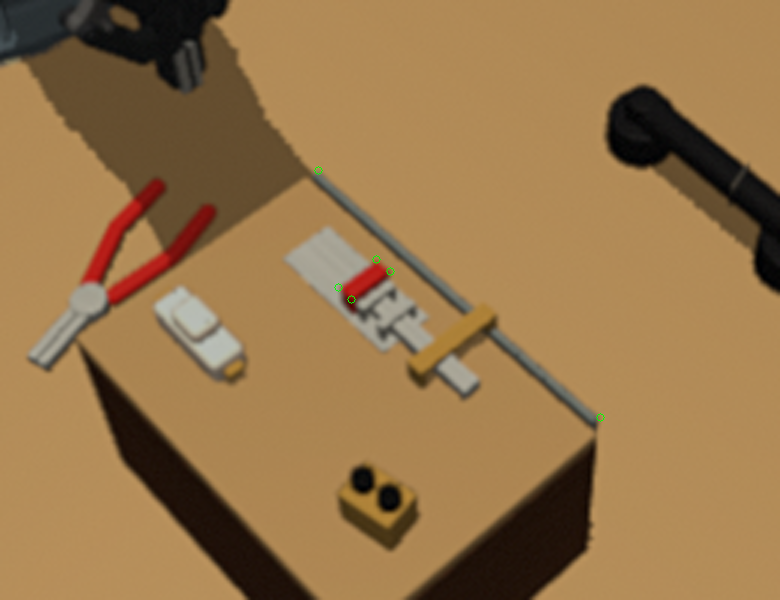

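View pics/top5.png

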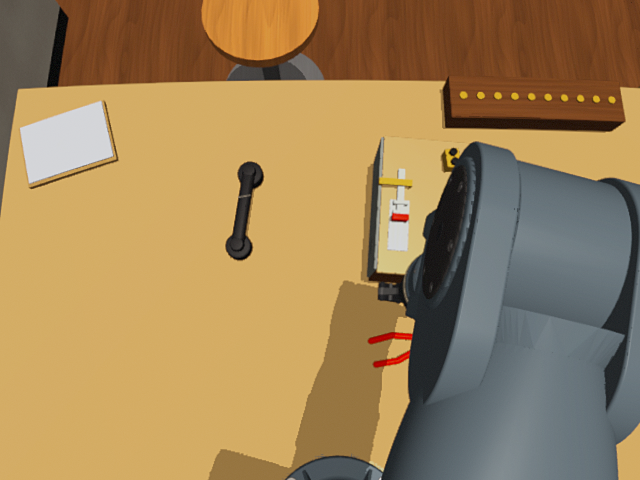

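The side view shows the bin shut and the bolt through the staple, protruding at (460,378). The tab is up against the keeper at (368,283), and the bystanders haven't moved.

```bash
python3 -c "
from workcell import order
print(order.close_job())"
```

```text
the job is handed in; nothing more can be done
None
```

The bin is shut and the bolt is fully across through the brass staple. I handed the job in at about 10.8 s, with the arm backed off and touching nothing.

- **Bin:** I pushed it with shut fingertips near the rim, using about 2–4 N. I slowed to about 10 mm/s at the stop, where the force peaked at 12.6 N. The side picture showed the rim where the shut position was predicted.
- **Bolt:** I pushed the red tab across with about 2 N. It met its stop with the tab face at about x = 580 mm, as calculated, with a peak of 13.5 N along the push. The side and top pictures show the bolt sticking out beyond the staple.
- **Bystanders:** The handset, pliers, fuse carrier and protector look unmoved in the final pictures. The arm partly hid the last three from above, but all were visible from the side except the handset's far end, which the top picture shows.

**What didn't go to plan:**
- The first move command was refused because some fields were missing; nothing moved.
- On the first approach to the bin, the tool drifted up about 19 mm after a fast descent. I backed off without having touched anything and lowered it again.
- In the last side picture, the predicted tab corners were 1–2 pixels off the actual tab, which is within the calibration error.

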